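# Set a pendulum tilt gauge on its mark over an uneven stud block

## Robot

A 6-joint arm with a two-finger parallel gripper is mounted at the origin on a cart in front of the work surface, level with it; the furniture and walls round the work are solid. World frame = base frame: x ahead of the robot, y to its left, z up, the work surface at z = 0. Lengths are in mm, angles in rad, forces in N, time in s.
With the tool pointing down it reaches from about 350 to 875 mm from the base axis. Payload 4.2 kg.
Tool frame: the origin (TCP) lies between the finger pads; the fingertips stand 14 mm ahead of it and the grasp point (between the pads) lies 5 mm behind it; z points along the fingers, y is the line along which they close (so a half turn about z gives the same grasp; the last joint's range is limited). The gripper opens to 85 mm and grips with 20 to 120 N. Pads are 22 mm wide; open, the fingers measure 114 mm over their backs; the gripper's body (76 mm by 85 mm) begins 54 mm behind the grasp point. The pads swing forward as they close: fully open they stand 13 mm farther back than shut.
Start: joints at [-1.046, 0.385, 0.008, 0, -1.194, -0.259], TCP at [164.192, -603.026, 245.312] pointing down, gripper open.
Joint ranges: [-3.14, 3.14], [-1.21, 2.06], [-1.07, 1.41], [-3.16, 2.05], [-2.99, -0.16], [-3.1, 3.1]. Speed limits (rad/s): [2.79, 2.79, 3.14, 3.14, 3.14, 3.14].

## Interface

Orientations are given as a unit quaternion [x, y, z, w].
In Python, from bench import * gives the robot as it stands.
- The arm moves only by the tool carry_out, never from a script. Its argument "motion" is a list of rows, each a list of 7 numbers: the turn, a rotation vector about the tool's x, y, z in rad, then the shift along the tool's x, y, z in mm, then the opening, from -1 (shut) to 1 (fully open), so that 0 is half open. A call has 1 to 5 rows; each row is the pose to reach, as a shift and turn from the pose commanded when the call began, along the tool's axes at that moment; what a row does not reach only later rows make up. A row lasts 1/8 s, in which the tool goes at most 62.5 mm and 10.7 degrees, less where a joint would pass 70% of its speed; a pose out of reach is approached as far as the arm can. A call with a gripper value outside its range is refused whole. The fingers move at their own pace and stop on an object; the grip force is fixed at half the most. Time passes only in rows, so rows that repeat a pose let the fingers close. It gives the time, the measured TCP pose, the force, the opening and the grip force at its end, in the units of the state.
- read_state(): the state, without advancing time (a new reading comes with each control period).
- get_image(name): name is "side" or "top" or "wrist"; returns a dict with "color" (384x512x3 uint8, blue, green, red), "mtx" (3x3 intrinsics, pixels), "position" and "orientation" of the camera in the world. Camera axes: x right, y down, z forward; pixel columns grow to the right and rows downward; lengths in mm; the calibration is good to about 2 mm. A picture is of the moment at which its call begins. There is no depth.
- job_done(): hands the job in; it is judged then, once.
The state is a dict: "clock": time; "joints": joint angles; "joint_vel": joint speeds; "joint_efforts": joint torques, N m; "position": TCP position; "ee_rot": TCP orientation; "contact_force": force on the tool from outside, world axes, zero at the start; "wrist_torque": the same for the moment, N m; "gripper_width": finger opening in mm; "grasp_force": force on a finger pad.
Only numpy, scipy, OpenCV 4.12 (cv2) and the standard library are available. Lean on these libraries where they do the work, as an engineer would, in place of code of your own. Each camera call takes 0.05 s, during which the arm holds its last target. There are 200 camera calls.

## Task

Take the lid off the storage jar by its knob and lay it flat on the worktop, knob up. Then lift the tilt gauge out of the jar by its upright grip, rest its foot square across the round bar on top of the uneven stud block with the dial facing the robot, and rock it sideways until the swinging pointer settles on the marker tab at the dial's edge. Finish while still holding the gauge like that: gripped, its foot pressed lightly on the bar, the pointer still on the tab; leave the cup, tape and dish alone.

Things in the scene. Friction and masses are not known exactly. Their poses are not given: they have to be found in the camera images.
- jar: white round jar, open at the top under its loose lid, fixed to the worktop. 162 mm outer and 150 mm inner diameter, 146 mm high, inner floor 6 mm above the worktop. Origin: centre of its underside, z up. Jar and stud block may stand either way round (one left, one right). Behind the left place stands an open centrifuge with its domed lid up: cross in front of it.
- lid: loose grey disc lid on the jar, 168 mm across, about 180 g. Origin: centre of its underside. From there up: plug 142 mm across 0-6 mm (drops into the jar's mouth, 4 mm loose), disc 6-14 mm, black knob's neck (18 mm across) 14-26 mm, knob's head (30 mm across) 26-42 mm. Origin 140 mm up when seated, 0 mm when lying on the worktop. There is room for it between jar and block.
- knob (a point): middle of the head of the lid's knob, 34 mm above the lid's origin
- gauge: tilt gauge, about 220 g, upright on the jar's floor. Origin: centre of the foot's underside; z up, x straight into the dial (which faces -x, roughly the robot), y along the foot. Foot 40 (x) x 110 (y) x 8 mm; dial housing 80 mm across, 16 mm thick, centre 50 mm up; black grip 18 mm thick (x), 26 mm wide (y), 90-128 mm up. White dial, black pendulum pointer, dark marker tab low on its rim.
- grip (a point): point in the middle of the gauge's grip at which to take it, 112 mm above the gauge's origin; grasp across the 18 mm thickness (along the gauge's x)
- pointer (a joint): angle of the pendulum pointer in the gauge, rad: 0 = along the gauge's -z, positive = tip towards its +y. It swings freely and hangs vertical again about 0.5 s after a motion: when the gauge leans in its own plane so that its top goes by angle A towards +y (robot's left), it reads +A.
- marker (a joint): angle of the marker tab on the dial, same zero and sense as the pointer, different each time (between 0.12 and 0.38 rad); very stiff, it stays where it is. Neither pointer nor tab is to be touched: only the lean of the gauge brings them together.
- pointer_tip (a point): tip of the pointer, 30 mm from the dial's centre
- mark (a point): the mark: point at the inner end of the marker tab, 30 mm from the dial's centre
- block: steel stud block fixed to the worktop, 90 mm (x) by 50 mm (y), with shoulders of unequal height (38 mm at +y, 45 mm at -y) and between them a round bar of 20 mm diameter and 80 mm length lying along the block's x. Origin: centre of the underside, z up. The bar's axis is 50 mm above the origin, its highest line 60 mm. The bar points roughly away from the robot.
- bar_top (a point): middle of the bar's highest line, 60 mm above the worktop
- cup: bystander: clear specimen cup with white cap, 61 mm across, 70 mm high; origin: centre of its underside
- tape: bystander: roll of brown tape lying flat, 94 mm across, 48 mm high; origin: centre of its underside
- dish: bystander: round flat petri dish, 90 mm across, 15 mm high; origin: centre of its underside
- dial_front (a point): point in the air 50 mm straight in front of the dial's centre (gauge x = -50 mm, z = 50 mm): tells which way the dial looks

How it is judged (in metres and radians):
On the way, in this order (a step that is already met when the one before it is completed fails the run):
1. the lid lies flat on the worktop, knob up, let go (height (world z) of lid below 0.006 m and angle between lid's own z axis and vertical below 0.08 rad and contact force between the fingers and lid below 0.1 N and linear speed of lid below 0.02 m/s), for 0.2 s.
2. the gauge has been lifted out of the jar in the gripper (horizontal distance between gauge and jar above 0.12 m and contact force between the fingers and gauge above 1 N and height (world z) of gauge above 0.045 m), for 0.05 s.
At the end, for the whole second after the job is handed in: gauge gripped (>2 N), still, foot on the bar with 0.5-25 N, centre within 30 mm across / 35 mm along of the bar's middle, 48-72 mm up, x within 0.25 rad of the bar, dial to the robot; pointer at rest within 3 mm of the mark, tab not turned back; lid flat on the worktop (6 mm, 0.08 rad), untouched (distance between pointer_tip and mark below 0.003 m and value of joint marker above 0.1 rad and value of joint pointer above 0.02 rad and velocity of joint pointer between -0.15 and 0.15 rad/s and angular speed of gauge below 0.15 rad/s and linear speed of gauge below 0.02 m/s and contact force between the fingers and gauge above 2 N and contact force between gauge and block between 0.5 and 25 N and z of gauge in the frame of block between 0.048 and 0.072 m and y of gauge in the frame of block between -0.03 and 0.03 m and x of gauge in the frame of block between -0.035 and 0.035 m and angle between the x axis of gauge and the x axis of block, either way round below 0.25 rad and x of dial_front in the frame of block below -0.005 m and height (world z) of lid below 0.006 m and angle between lid's own z axis and vertical below 0.08 rad and contact force between the arm and lid below 0.1 N); the arm keeps its last pose, push and grip.
It fails at once if a bystander was moved more than 30 mm (distance of any of cup, tape, dish from where it was at the start of the episode above 0.03 m).
It also fails if it takes over 67 s, if anything falls off the work surface, if the arm or the gripper's body presses on something with over 40 N, if the wrist force passes 120 N, or if a joint passes its speed limit or range.

## Working session

There is one attempt and no reset: what is moved stays moved. The work goes in short steps, Python scripts to look and compute and a tool call to move; the robot and the scene stay as the last step left them, time stands still between calls to the robot, and variables do not carry over. Pictures are saved under pics/ and viewed, at most 10 in all, crops included, and the job is handed in when it is done.

Besides the shell and the picture viewer there is one more tool, called after ">>>" as name([rows], argument=value, ...), one row to a line, values as JSON. carry_out: Moves the arm, as the interface text tells. Its arguments: {"type":"object","properties":{"motion":{"type":"array"}},"required":["motion"]}

```bash
ls; mkdir -p pics; python3 - <<'E'
from bench import *
import cv2,numpy as np
a=get_image("top");b=get_image("side")
for n,i in(("top",a),("side",b)):
    cv2.imwrite(f"pics/{n}0.png",i["color"]);print(n,i["mtx"],i["position"],i["orientation"])
s=read_state();print(s)
E
```

```text
pics
top [[388.0198346    0.         253.79862189]
 [  0.         388.0198346  192.59833902]
 [  0.           0.           1.        ]] [ 406.01255591 -242.97252244 1185.24241801] [ 0.71281623 -0.69813997  0.05143909 -0.04298393]
side [[366.99143176   0.         254.41952966]
 [  0.         366.99143176 188.39131352]
 [  0.           0.           1.        ]] [368.72907996 643.96580174 831.43274588] [-0.08417048  0.89209603 -0.44248859  0.03583085]
{'clock': 0.1, 'joints': array([-1.04642019e+00,  3.85503774e-01,  6.79110557e-03, -4.44231215e-04,
       -1.19402642e+00, -2.58619442e-01]), 'joint_vel': array([ 2.05586980e-04, -1.03986231e-03,  3.80062189e-03, -2.41506028e-04,
        6.70405206e-04,  7.79643280e-05]), 'joint_efforts': array([ 1.12576558e-04, -3.93319952e+01,  1.88929063e+01,  4.19797540e+00,
       -2.58869928e-03,  7.28327393e-06]), 'position': array([ 164.05486521, -602.5781945 ,  244.32622941]), 'ee_rot': array([-1.32406395e-01,  9.91195016e-01,  9.76663913e-04, -1.79817667e-04]), 'contact_force': array([-0.23368789,  1.49322695, -0.13019623]), 'wrist_torque': array([-0.0269948 ,  0.0028893 , -0.03540069]), 'grasp_force': 0.0, 'gripper_width': 85.59767401421595}
```

View pics/top0.png

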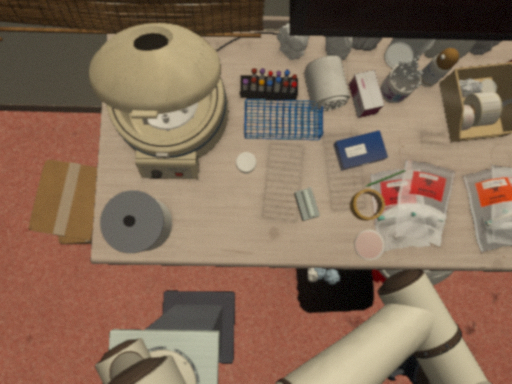

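View pics/side0.png

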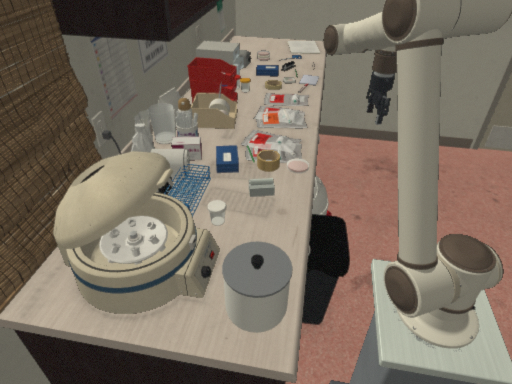

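The top view shows the jar and lid (knob ≈(129,220)) at the left and the block ≈(307,204) at the right. The cup is at (246,162), the tape at (367,204) and the dish at (369,244). The side view shows the knob at ≈(257,261) and the block at ≈(261,187).

```bash
cat > h.py <<'E'
from bench import *
import cv2,numpy as np
from scipy.spatial.transform import Rotation as R
def ray(im,u,v):
    d=R.from_quat(im["orientation"]).apply(np.linalg.inv(im["mtx"])@[u,v,1]);return np.array(im["position"]),d
def onz(im,u,v,z):
    o,d=ray(im,u,v);return o+d*(z-o[2])/d[2]
def proj(im,p):
    q=im["mtx"]@R.from_quat(im["orientation"]).inv().apply(np.array(p)-im["position"]);return q[:2]/q[2]
def blob(mask,near,r=1e9):
    n,l,s,c=cv2.connectedComponentsWithStats(mask.astype(np.uint8));k=[i for i in range(1,n) if s[i,4]>15]
    i=min(k,key=lambda i:np.hypot(*(c[i]-near)));return c[i],s[i],(l==i)
def tocall(p,rot=None):
    "world point -> shift in current tool axes (measured)"
    s=read_state();return R.from_quat(s["ee_rot"]).inv().apply(np.array(p)-s["position"])
E
python3 - <<'E'
from h import *
a=get_image("top");b=get_image("side")
for im,n in((a,(129,220)),(b,(257,261))):
    g=im["color"].max(2);c,s,m=blob(g<60,n);print("knob",c,s,onz(im,*c,174 if im is b else 180))
for n,(u,v),z in(("jar/lid",(132,221),154),("cup",(246,162),70),("tape",(367,204),48),("dish",(369,244),15),("cent front",(165,175),60),("tableedge",(200,264),0)):
    print(n,onz(a,u,v,z).round())
# bar: crop enlargement
t=cv2.resize(a["color"][180:230,280:335],None,fx=7,fy=7,interpolation=cv2.INTER_CUBIC)
s=cv2.resize(b["color"][165:210,235:290],None,fx=7,fy=7,interpolation=cv2.INTER_CUBIC)
s=cv2.resize(s,(385,350));cv2.imwrite("pics/block.png",np.hstack([t,s]))
print("bar",onz(a,307,204,60))
E
```

```text
knob [128.83695652 220.48913043] [124 216  11  10  92] [461.74891142  67.01014725 180.        ]
knob [256.77952756 261.04724409] [251 255  12  14 127] [462.30633112  69.47106169 174.        ]
jar/lid [462.  67. 154.]
cup [ 646. -230.   70.]
tape [ 532. -590.   48.]
dish [ 415. -604.   15.]
cent front [604.   7.  60.]
tableedge [346. -98.   0.]
bar [ 527.21023216 -410.94523407   60.        ]
```

View pics/block.png

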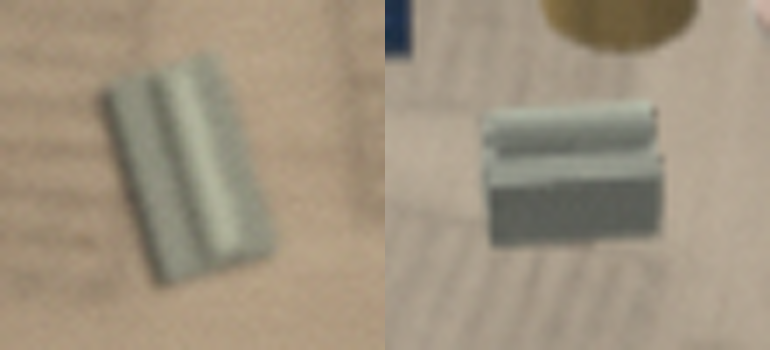

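The bar runs from top-view px ≈(305.5,190) at the far end to (312,215.5) at the near end, and the shoulders are visible on both sides. I'll move toward the jar, turning the tool so the fingers close along world x.

>>> carry_out([
  [0,0,-0.9,-231,219,-15,1],
  [0,0,-0.9,-231,219,-15,1],
  [0,0,-0.9,-231,219,-15,1],
  [0,0,-0.9,-231,219,-15,1],
  [0,0,-0.9,-231,219,-15,1],
])

```text
clock: 0.82
position: [327.0, -334.5, 260.2]
ee_rot: [-0.552, 0.834, -0.0, 0.0]
contact_force: [1.4, -0.3, 0.7]
gripper_width: 85.8
grasp_force: 0.0
```

```bash
python3 - <<'E'
from h import *
a=get_image("top")
f=onz(a,305.5,190,60);n=onz(a,312.3,215.5,60);print(f,n,(f+n)/2,np.degrees(np.arctan2(*(f-n)[[1,0]])),np.linalg.norm(f-n))
s=read_state();print(s["position"],s["clock"],tocall((462,68,225)),R.from_quat(s["ee_rot"]).as_matrix().round(3))
E
```

```text
[ 568.40823971 -406.46928474   60.        ] [ 493.91061345 -426.44440396   60.        ] [ 531.15942658 -416.45684435   60.        ] 15.009715834987922 77.12912358661754
[ 329.82537751 -330.16062771  260.71498891] 0.875 [-418.435983     29.38254868   36.40838762] [[-0.381 -0.925  0.003]
 [-0.925  0.381  0.001]
 [-0.002 -0.002 -1.   ]]
```

>>> carry_out([
  [0,0,-0.4,-280,20,10,1],
  [0,0,-0.4,-280,20,10,1],
  [0,0,-0.4,-280,20,10,1],
  [0,0,-0.4,-280,20,10,1],
  [0,0,-0.4,-280,20,10,1],
])

```text
clock: 1.5
position: [418.8, -68.6, 250.1]
ee_rot: [-0.706, 0.708, -0.0, 0.0]
contact_force: [0.3, -0.7, 0.2]
gripper_width: 85.4
grasp_force: 0.0
```

```bash
python3 - <<'E'
from h import *
w=get_image("wrist");cv2.imwrite("pics/w1.png",w["color"])
print(proj(w,(462,68,182)))
s=read_state();print(s["position"],s["clock"],tocall((462,68,172)),R.from_quat(s["ee_rot"]).as_matrix().round(3))
E
```

```text
[199.72012416 370.79487443]
[419.77728158 -67.29670852 249.9676513 ] 1.55 [-135.28086499  -41.98179694   78.12508067] [[-0.001 -1.     0.001]
 [-1.     0.001  0.001]
 [-0.001 -0.001 -1.   ]]
```

View pics/w1.png

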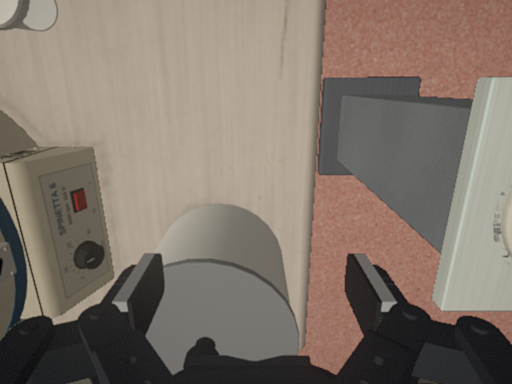

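The wrist view shows the lid and knob at (203,350), as predicted. I'll descend and grip.

>>> carry_out([
  [0,0,0,-135,-42,10,1],
  [0,0,0,-135,-42,10,1],
  [0,0,0,-135,-42,30,1],
  [0,0,0,-135,-42,77,1],
  [0,0,0,-135,-42,77,1],
])

```text
clock: 2.17
position: [458.6, 62.8, 170.2]
ee_rot: [-0.705, 0.709, 0.002, -0.004]
contact_force: [0.2, -0.6, 0.0]
gripper_width: 85.5
grasp_force: 0.0
```

>>> carry_out([
  [0,0,0,0,0,0,-1],
  [0,0,0,0,0,0,-1],
  [0,0,0,0,0,0,-1],
  [0,0,0,0,0,0,-1],
  [0,0,0,0,0,0,-1],
])

```text
clock: 2.8
position: [461.8, 63.8, 174.7]
ee_rot: [-0.705, 0.709, -0.001, 0.001]
contact_force: [-0.1, 1.2, 5.7]
gripper_width: 28.0
grasp_force: 58.9
```

>>> carry_out([
  [0,0,0,0,0,-20,-1],
  [0,0,0,0,0,-50,-1],
  [0,0,0,60,0,-50,-1],
  [0,0,0,115,0,-50,-1],
  [0,0,0,170,0,-50,-1],
])

```text
clock: 3.42
position: [459.5, -107.7, 222.9]
ee_rot: [-0.705, 0.709, 0.0, 0.0]
contact_force: [1.0, 0.4, -1.8]
gripper_width: 27.8
grasp_force: 60.2
```

>>> carry_out([
  [0,0,0,40,0,30,-1],
  [0,0,0,65,0,80,-1],
  [0,0,0,65,0,130,-1],
  [0,0,0,65,0,165,-1],
  [0,0,0,65,0,165,-1],
])

```text
clock: 4.05
position: [457.3, -171.3, 55.5]
ee_rot: [-0.705, 0.709, 0.003, -0.003]
contact_force: [0.1, -0.1, -0.9]
gripper_width: 27.9
grasp_force: 60.0
```

>>> carry_out([
  [0,0,0,0,0,8,-1],
  [0,0,0,0,0,14,-1],
  [0,0,0,0,0,19,-1],
  [0,0,0,0,0,22,-1],
  [0,0,0,0,0,22,-1],
])

```text
clock: 4.68
position: [459.8, -171.3, 36.0]
ee_rot: [-0.705, 0.709, 0.0, -0.0]
contact_force: [-0.6, 0.8, -2.0]
gripper_width: 27.8
grasp_force: 60.0
```

Down 2 mm more, release and rise.

>>> carry_out([
  [0,0,0,0,0,2,-1],
  [0,0,0,0,0,2,-1],
  [0,0,0,0,0,2,1],
  [0,0,0,0,0,2,1],
  [0,0,0,0,0,2,1],
])

```text
clock: 5.3
position: [459.9, -171.3, 34.0]
ee_rot: [-0.705, 0.709, -0.0, 0.0]
contact_force: [-0.1, 0.4, 0.6]
gripper_width: 80.6
grasp_force: 0.0
```

>>> carry_out([
  [0,0,0,0,0,2,1],
  [0,0,0,0,0,0,1],
  [0,0,0,0,0,-60,1],
  [0,0,0,0,0,-120,1],
  [0,0,0,0,0,-180,1],
])

```text
clock: 5.92
position: [459.4, -171.2, 216.0]
ee_rot: [-0.705, 0.709, 0.0, -0.0]
contact_force: [1.5, -1.0, -0.4]
gripper_width: 85.4
grasp_force: 0.0
```

>>> carry_out([
  [0,0,0,-60,0,-50,1],
  [0,0,0,-100,0,-50,1],
  [0,0,0,-100,0,-50,1],
  [0,0,0,-100,0,-50,1],
  [0,0,0,-100,0,-50,1],
])

```text
clock: 6.55
position: [459.9, -72.1, 263.3]
ee_rot: [-0.705, 0.709, 0.0, -0.001]
contact_force: [-0.0, -0.1, -0.4]
gripper_width: 85.1
grasp_force: 0.0
```

```bash
python3 - <<'E'
from h import *
w=get_image("wrist");a=get_image("top");b=get_image("side")
t=cv2.resize(a["color"][150:290,80:270],(570,420));t=cv2.resize(t,(400,300))
s=cv2.resize(b["color"][190:350,190:350],(400,300))
cv2.imwrite("pics/m2.png",np.vstack([np.hstack([t,s]),np.hstack([cv2.resize(w["color"],(400,300)),cv2.resize(a["color"][200:245,105:160],(400,300))])]))
s=read_state();print(s["position"],s["clock"],s["gripper_width"])
E
```

```text
[460.1410762  -72.12772957 263.49272255] 6.7 85.42852720407255
```

View pics/m2.png

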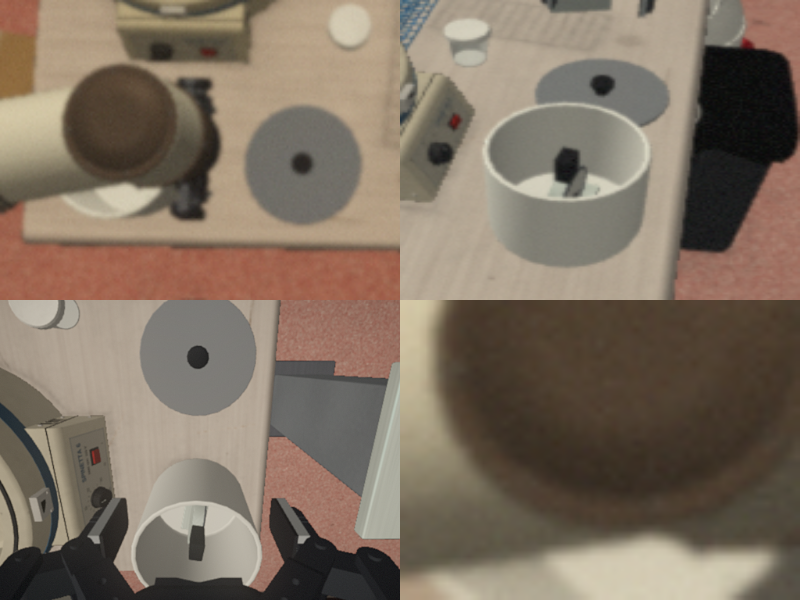

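Panel view: the lid lies flat on the worktop. The gauge stands in the jar, with its grip at wrist px ≈(252,310) and side px ≈(257,274). Next I'll measure grip position and yaw.

```bash
python3 - <<'E'
from h import *
w=get_image("wrist");b=get_image("side")
P=R.from_quat(w["orientation"]).as_matrix();print("cam",w["position"],P[:,2])
for im,n in((w,(252,310)),(b,(257,277))):
    c,s,m=blob(im["color"].max(2)<70,n);print(c,s)
    x,y,W,H=s[:4]
    # top of grip: centroid guess
    print(onz(im,*c,6+112), onz(im,*c,134))
    k=np.argwhere(m)
    print(cv2.boxPoints(cv2.minAreaRect(k[:,::-1].astype(np.float32))).round(1).tolist())
cv2.imwrite("pics/w3.png",cv2.resize(w["color"][245:375,160:350],None,fx=4,fy=4,interpolation=cv2.INTER_CUBIC))
E
```

```text
cam [ 459.00488837 -153.74992653  392.50005859] [-3.73731214e-04  3.16938060e-01 -9.48446164e-01]
[251.93808883 311.30686406] [242 289  20  45 743]
[461.97363339  69.43486032 118.        ] [461.80059182  56.42591377 134.        ]
[[241.10000610351562, 331.70001220703125], [245.10000610351562, 288.3999938964844], [263.5, 290.0], [259.5, 333.3999938964844]]
[256.40136054 277.95238095] [252 269  12  19 147]
[461.66049317  73.68438414 118.        ] [459.57634071  86.47396064 134.        ]
[[248.0, 283.0], [255.60000610351562, 267.79998779296875], [266.0, 273.0], [258.3999938964844, 288.20001220703125]]
```

View pics/w3.png

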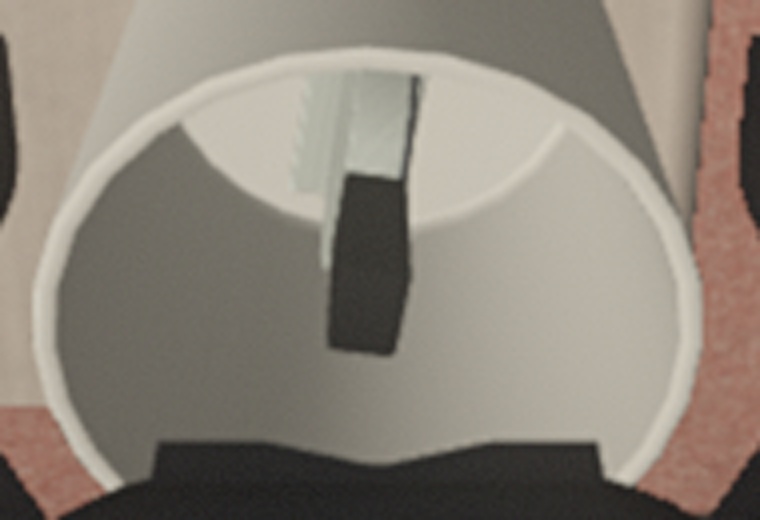

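The enlarged crop shows the grip's top face with corners at (335,270), (408,275), (395,354) and (328,348). The foot is visible behind it.

```bash
python3 - <<'E'
from h import *
w=get_image("wrist")
q=[onz(w,160+u/4,245+v/4,134)[:2] for u,v in((335,270),(408,275),(395,354),(328,348))]
print(np.round(q,1),np.mean(q,0))
for i,j in((0,3),(1,2),(1,0),(2,3)):
    d=q[j]-q[i];print(np.linalg.norm(d),np.degrees(np.arctan2(d[1],d[0])))
s=read_state();print(s["position"],tocall((462,70,113)))
E
```

```text
[[470.   58.2]
 [452.   59.8]
 [455.3  84. ]
 [472.2  81.9]] [462.34799457  70.98336119]
23.866652977885625 84.77723321078237
24.36700079960223 82.31280053377002
18.072161168304213 -5.235979021298844
17.03122036102163 -6.84443633489193
[460.22009487 -71.77376318 263.74669146] [-141.80232331   -1.02635575  150.72684125]
```

>>> carry_out([
  [0,0,0.1,-60,-2,0,0.3],
  [0,0,0.1,-120,-2,0,0.3],
  [0,0,0.1,-143,-2,40,0.3],
  [0,0,0.1,-143,-2,95,0.3],
  [0,0,0.1,-143,-2,100,0.3],
])

```text
clock: 7.48
position: [460.6, 70.8, 161.0]
ee_rot: [-0.669, 0.743, 0.001, -0.004]
contact_force: [0.9, -0.5, 0.7]
gripper_width: 55.3
grasp_force: 0.0
```

>>> carry_out([
  [0,0,0,0,0,30,0.3],
  [0,0,0,0,0,50,0.3],
  [0,0,0,0,0,50,-1],
  [0,0,0,0,0,50,-1],
  [0,0,0,0,0,50,-1],
])

```text
clock: 8.1
position: [464.5, 72.1, 115.9]
ee_rot: [-0.669, 0.743, -0.001, 0.002]
contact_force: [0.7, -0.2, 4.2]
gripper_width: 17.5
grasp_force: 59.3
```

>>> carry_out([
  [0,0,0,0,0,-20,-1],
  [0,0,0,0,0,-70,-1],
  [0,0,0,0,0,-120,-1],
  [0,0,0,0,0,-170,-1],
  [0,0,0,0,0,-170,-1],
])

```text
clock: 8.72
position: [464.8, 72.4, 288.8]
ee_rot: [-0.669, 0.743, -0.002, 0.005]
contact_force: [0.2, 0.5, -2.4]
gripper_width: 17.1
grasp_force: 59.3
```

>>> carry_out([
  [0,0,-0.07,50,0,0,-1],
  [0,0,-0.15,100,0,0,-1],
  [0,0,-0.22,150,0,0,-1],
  [0,0,-0.3,205,-10,0,-1],
  [0,0,-0.37,260,-20,0,-1],
])

```text
clock: 9.35
position: [454.6, -190.3, 282.9]
ee_rot: [0.795, -0.607, -0.001, 0.0]
contact_force: [0.2, 0.4, -1.2]
gripper_width: 17.2
grasp_force: 59.2
```

```bash
python3 - <<'E'
from h import *
s=read_state();M=R.from_quat(s["ee_rot"]).as_matrix();print(s["position"],M.round(3),tocall((525,-416,250)))
print(s["contact_force"],s["gripper_width"],s["clock"])
E
```

```text
[ 454.60970369 -190.29261467  282.94033846] [[ 0.264 -0.964 -0.002]
 [-0.964 -0.264  0.001]
 [-0.002  0.001 -1.   ]] [236.33472449  -8.27652849  32.57423181]
[ 0.23102598  0.40093187 -1.24834739] 17.21264120310856 9.35
```

>>> carry_out([
  [0,0,0,60,-3,0,-1],
  [0,0,0,120,-7,0,-1],
  [0,0,0,180,-11,20,-1],
  [0,0,0,238,-14,60,-1],
  [0,0,0,238,-14,80,-1],
])

```text
clock: 9.98
position: [530.3, -417.1, 198.7]
ee_rot: [0.793, -0.609, -0.003, 0.0]
contact_force: [0.2, 1.7, -2.8]
gripper_width: 17.6
grasp_force: 59.2
```

>>> carry_out([
  [0,0,0,0,0,0,-1],
  [0,0,0,0,0,0,-1],
  [0,0,0,0,0,0,-1],
])

```text
clock: 10.35
position: [532.1, -414.5, 206.2]
ee_rot: [0.795, -0.607, 0.002, -0.0]
contact_force: [0.7, 0.2, -2.4]
gripper_width: 17.0
grasp_force: 59.2
```

```bash
python3 - <<'E'
from h import *
s=read_state();print(s["position"],s["contact_force"],s["wrist_torque"])
w=get_image("wrist");b=get_image("side");a=get_image("top")
cv2.imwrite("pics/m4.png",np.hstack([cv2.resize(w["color"],(400,300)),cv2.resize(b["color"][140:230,200:320],(400,300))]))
np.save("side4.npy",b["color"])
# pointer visibility: dial centre
print("dial",proj(b,s["position"]-[0,0,60]),proj(w,s["position"]-[0,0,60]),proj(b,(531,-416,60)))
E
```

```text
[ 532.1197639  -414.50236395  206.21682424] [ 0.72996025  0.24773852 -2.37567693] [ 0.0649966  -0.00907745 -0.03425935]
dial [261.55323823 158.48813284] [252.7811545  218.75978857] [261.39419955 178.54880275]
```

View pics/m4.png

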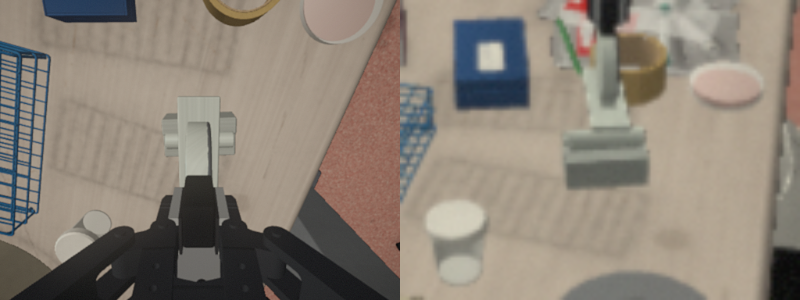

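The wrist view shows the gauge held square over the bar. The dial faces away from every camera, so I'll carry it back and show it to the side camera to read the tab.

>>> carry_out([
  [0,0,0.17,-20,2,-55,-1],
  [0,0,0.35,-70,7,-90,-1],
  [0,0,0.52,-125,12,-120,-1],
  [0,0,0.7,-175,17,-155,-1],
  [0,0,0.87,-228,22,-190,-1],
])

```text
clock: 11.12
position: [449.8, -200.0, 395.3]
ee_rot: [-0.462, 0.887, -0.001, 0.001]
contact_force: [1.2, 0.8, -1.7]
gripper_width: 16.7
grasp_force: 59.3
```

```bash
python3 - <<'E'
from h import *
s=read_state();M=R.from_quat(s["ee_rot"]).as_matrix();print(s["position"],M.round(3),tocall((370,60,420)),tocall((370,200,450)))
print(s["joints"],s["gripper_width"],s["clock"])
E
```

```text
[ 449.77709612 -200.02032881  395.2534183 ] [[-0.573 -0.819  0.002]
 [-0.819  0.573 -0.   ]
 [-0.001 -0.002 -1.   ]] [-167.34346912  214.38724155  -24.93238394] [-282.08716967  294.59428423  -54.94427309]
[-8.78796901e-02  8.07930759e-02 -2.53551755e-02 -9.55592604e-05
 -1.46259709e+00 -5.22611281e-01] 16.65811497376693 11.125
```

>>> carry_out([
  [0,0,0.17,-33,43,-5,-1],
  [0,0,0.35,-67,86,-10,-1],
  [0,0,0.52,-100,129,-15,-1],
  [0,0,0.7,-134,171,-20,-1],
  [0,0,0.87,-167,214,-25,-1],
])

```text
clock: 11.75
position: [377.4, 35.3, 417.1]
ee_rot: [-0.101, 0.995, 0.001, 0.001]
contact_force: [0.4, 1.3, -1.3]
gripper_width: 17.1
grasp_force: 59.3
```

```bash
python3 - <<'E'
from h import *
s=read_state();M=R.from_quat(s["ee_rot"]).as_matrix();print(s["position"],M.round(3),tocall((370,220,480)))
print(s["joints"],s["gripper_width"],s["clock"])
E
```

```text
[377.40356341  35.34260517 417.11650863] [[-0.98  -0.2    0.002]
 [-0.2    0.98   0.002]
 [-0.003  0.001 -1.   ]] [-29.91806366 182.45759801 -62.62295187]
[ 5.28455162e-01 -1.39249383e-01 -1.84777490e-01 -1.22090976e-04
 -1.52249583e+00 -1.89745887e+00] 17.123745218836575 11.75
```

>>> carry_out([
  [-0.1,0,0,-10,40,-15,-1],
  [-0.2,0,0,-20,80,-30,-1],
  [-0.3,0,0,-30,120,-45,-1],
  [-0.4,0,0,-30,160,-60,-1],
  [-0.5,0,0,-30,180,-60,-1],
])

```text
clock: 12.38
position: [370.4, 217.8, 478.3]
ee_rot: [-0.101, 0.963, 0.248, -0.024]
contact_force: [-0.5, -0.8, -3.3]
gripper_width: 17.3
grasp_force: 59.6
```

>>> carry_out([
  [0,0,0,0,0,0,-1],
  [0,0,0,0,0,0,-1],
  [0,0,0,0,0,0,-1],
  [0,0,0,0,0,0,-1],
  [0,0,0,0,0,0,-1],
])

```text
clock: 13.0
position: [371.2, 216.4, 476.1]
ee_rot: [-0.1, 0.964, 0.246, -0.025]
contact_force: [0.7, 0.4, -2.6]
gripper_width: 17.6
grasp_force: 59.7
```

```bash
python3 - <<'E'
from h import *
s=read_state();M=R.from_quat(s["ee_rot"]).as_matrix();print(s["position"],M.round(3),s["clock"])
b=get_image("side");c=s["position"]+M@[0,8,57];p=proj(b,c);print(p)
u,v=p.round().astype(int);np.savez("dial.npz",c=b["color"],p=s["position"],q=s["ee_rot"])
cv2.imwrite("pics/dial.png",cv2.resize(b["color"][v-50:v+50,u-60:u+60],None,fx=6,fy=6,interpolation=cv2.INTER_CUBIC));print(u-60,v-50)
E
```

```text
[371.19613265 216.39294513 476.06182203] [[-0.979 -0.18  -0.098]
 [-0.205  0.859  0.469]
 [ 0.     0.479 -0.878]] 13.0
[302.28550178 245.56186933]
242 196
```

View pics/dial.png

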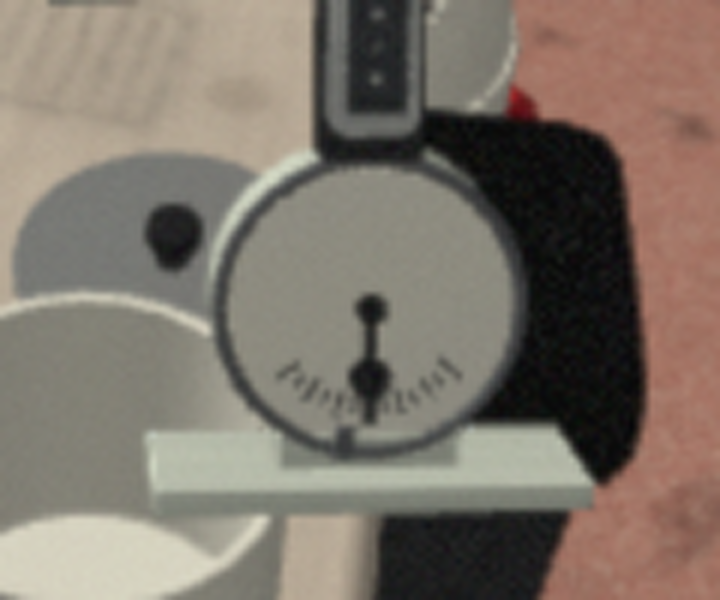

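The dial crop shows the hub at (371,308), the pointer tip at (370,422) and the tab at (345,440), left of the pointer, so the marker angle is positive. I'll turn these into angles on the dial plane.

```bash
python3 - <<'E'
from h import *
d=np.load("dial.npz");M=R.from_quat(d["q"]).as_matrix();b=get_image("side")
c0=d["p"]+M@[0,8,57]
def pl(u,v):
    o,r=ray(b,242+u/6,196+v/6);t=((c0-o)@M[:,1])/(r@M[:,1]);return M.T@(o+r*t-d["p"])
# refine: dark centroid of tab region and pointer within crop
img=cv2.resize(d["c"][196:296,242:362],None,fx=6,fy=6,interpolation=cv2.INTER_CUBIC).max(2)
def cen(x0,y0,x1,y1,th):
    k=np.argwhere(img[y0:y1,x0:x1]<th);return k.mean(0)[::-1]+[x0,y0]
h=cen(350,288,392,328,70);t=cen(350,340,392,425,70);m=cen(330,428,362,458,75)
print(h,t,m)
H,T,K=pl(*h),pl(*t),pl(*m);print(H,T,K)
for q in(T,K):e=q-H;print(np.arctan2(e[0],e[2]),np.hypot(e[0],e[2]))
for u in(340,345,350):e=pl(u,440)-H;print(u,np.arctan2(e[0],e[2]))
print(pl(152,500),pl(592,500))
E
```

```text
[370.90894819 310.67503925] [369.4885127  379.94740024] [345.0403397  445.75159236]
[ 2.37493991  8.         60.47895678] [ 2.34884897  8.         78.57576468] [-3.54274797  8.         95.86345383]
-0.0014417416735535969 18.096826700410226
-0.16570603987436938 35.875920354876
340 -0.21023101956983206
345 -0.17403636475407416
350 -0.13740342681723958
[-52.39397301   8.         109.67914803] [ 59.83805214   8.         111.0883998 ]
```

Tab at ≈0.17 rad, pointer zero with the tool upright. Going back to the bar.

>>> carry_out([
  [0.1,0,0,6,-37,-7,-1],
  [0.2,0,0,12,-74,-14,-1],
  [0.3,0,0,18,-111,-21,-1],
  [0.4,0,0,25,-148,-28,-1],
  [0.5,0,0,31,-185,-34,-1],
])

```text
clock: 13.72
position: [377.5, 34.4, 417.2]
ee_rot: [-0.103, 0.995, -0.001, 0.001]
contact_force: [-0.2, 0.0, -2.3]
gripper_width: 17.3
grasp_force: 59.7
```

```bash
python3 - <<'E'
from h import *
s=read_state();M=R.from_quat(s["ee_rot"]).as_matrix();print(s["position"],M.round(3),tocall((450,-200,370)),s["clock"])
E
```

```text
[377.52988377  34.38764831 417.21910336] [[-0.979 -0.205  0.002]
 [-0.205  0.979 -0.002]
 [-0.001 -0.002 -1.   ]] [ -22.85277479 -244.15612745   47.79819306] 13.725
```

>>> carry_out([
  [0,0,-0.18,-5,-49,9,-1],
  [0,0,-0.36,-9,-98,18,-1],
  [0,0,-0.54,-14,-147,27,-1],
  [0,0,-0.72,-18,-196,38,-1],
  [0,0,-0.9,-23,-244,48,-1],
])

```text
clock: 14.35
position: [448.7, -192.9, 370.7]
ee_rot: [-0.474, 0.88, -0.0, 0.001]
contact_force: [0.6, 0.0, -1.2]
gripper_width: 17.0
grasp_force: 59.8
```

```bash
python3 - <<'E'
from h import *
s=read_state();M=R.from_quat(s["ee_rot"]).as_matrix();print(s["position"],M.round(3),tocall((531,-416,230)),np.degrees(np.arctan2(M[1,1],M[0,1])),s["clock"])
E
```

```text
[ 448.71283684 -192.87764657  370.7401645 ] [[-0.55  -0.835  0.001]
 [-0.835  0.55   0.001]
 [-0.001 -0.001 -1.   ]] [ 141.18831469 -191.39727332  140.69647931] 146.60713194865068 14.35
```

>>> carry_out([
  [0,0,-0.17,28,-38,15,-1],
  [0,0,-0.34,56,-77,30,-1],
  [0,0,-0.51,85,-115,50,-1],
  [0,0,-0.68,113,-153,85,-1],
  [0,0,-0.845,141,-191,115,-1],
])

```text
clock: 14.98
position: [529.5, -416.0, 254.2]
ee_rot: [0.793, -0.609, -0.0, -0.0]
contact_force: [0.9, 0.1, -2.5]
gripper_width: 16.9
grasp_force: 59.8
```

>>> carry_out([
  [0,0,0,0,0,20,-1],
  [0,0,0,0,0,50,-1],
  [0,0,0,0,0,50,-1],
  [0,0,0,0,0,50,-1],
])

```text
clock: 15.48
position: [529.6, -415.1, 207.2]
ee_rot: [0.792, -0.611, 0.001, 0.0]
contact_force: [1.2, 0.0, -1.4]
gripper_width: 17.4
grasp_force: 59.7
```

```bash
python3 - <<'E'
from h import *
s=read_state();M=R.from_quat(s["ee_rot"]).as_matrix();print(s["position"],M.round(3),tocall((531,-416,190)),np.degrees(np.arctan2(M[1,1],M[0,1])),s["contact_force"],s["clock"])
w=get_image("wrist");o=s["position"]
cv2.imwrite("pics/m5.png",cv2.resize(w["color"][60:300,150:360],None,fx=2.5,fy=2.5,interpolation=cv2.INTER_CUBIC))
print((proj(w,(531,-416,60))-[150,60])*2.5,(proj(w,o+M@[0,0,110])-[150,60])*2.5)
E
```

```text
[ 529.63186377 -415.10722256  207.24898942] [[ 0.255 -0.967  0.002]
 [-0.967 -0.255 -0.001]
 [ 0.002 -0.001 -1.   ]] [ 1.17995531 -1.07499687 17.25249465] -165.25440725595342 [ 1.23276758  0.01119262 -1.40298041] 15.475
[254.36623753 298.48875278] [256.68741164 334.06465865]
```

View pics/m5.png

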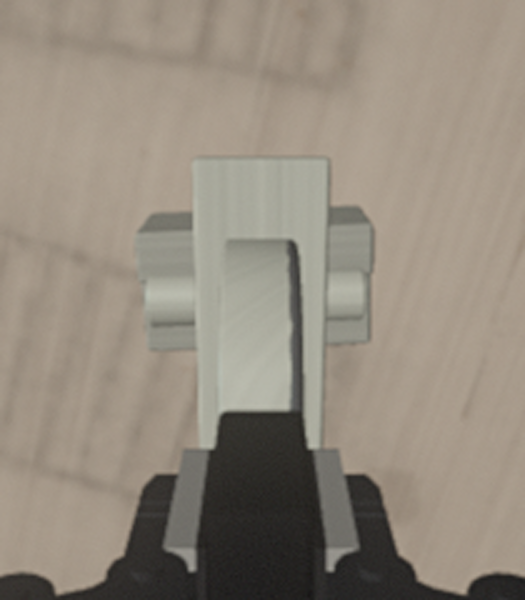

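The wrist view shows the bar visible on both sides of the foot at (165,300) and (345,295), square and centred. Now lean and lower.

>>> carry_out([
  [0,0.09,0,-10,0,5,-1],
  [0,0.17,0,-20,0,15,-1],
  [0,0.17,0,-20,0,24,-1],
  [0,0.17,0,-20,0,27,-1],
  [0,0.17,0,-20,0,27,-1],
])

```text
clock: 16.15
position: [524.6, -396.2, 179.7]
ee_rot: [0.789, -0.609, 0.068, 0.052]
contact_force: [0.1, -0.2, -2.2]
gripper_width: 17.1
grasp_force: 59.8
```

>>> carry_out([
  [0,0,0,0,0,0,-1],
  [0,0,0,0,0,0,-1],
  [0,0,0,0,0,0,-1],
])

```text
clock: 16.52
position: [523.8, -395.5, 179.1]
ee_rot: [0.789, -0.609, 0.067, 0.052]
contact_force: [-0.7, -0.1, -2.3]
gripper_width: 16.9
grasp_force: 59.8
```

```bash
python3 - <<'E'
from h import *
s=read_state();M=R.from_quat(s["ee_rot"]).as_matrix();print(s["position"],M.round(3),"lean",np.arcsin(M[2,0]),"foot",s["position"]+M@[2,0,110],s["contact_force"],s["wrist_torque"],s["clock"],M.T@[0,0,-1])
E
```

```text
[ 523.83205198 -395.52067853  179.10856981] [[ 0.25  -0.967  0.043]
 [-0.953 -0.254 -0.164]
 [ 0.169 -0.    -0.986]] lean 0.17010646063114782 foot [ 529.07744287 -415.43416349   71.03480337] [-0.706119   -0.07460118 -2.26359908] [0.41842121 0.11212926 0.03228603] 16.525 [-1.69287274e-01  1.65261782e-04  9.85566736e-01]
```

>>> carry_out([
  [0,0,0,-0.5,0,3,-1],
  [0,0,0,-1,0,6,-1],
  [0,0,0,-1.2,0,7,-1],
  [0,0,0,-1.2,0,7,-1],
  [0,0,0,-1.2,0,7,-1],
])

```text
clock: 17.15
position: [523.9, -395.3, 172.0]
ee_rot: [0.789, -0.608, 0.067, 0.052]
contact_force: [0.2, -0.5, -1.7]
gripper_width: 17.5
grasp_force: 59.8
```

>>> carry_out([
  [0,0,0,-0.2,0,1,-1],
  [0,0,0,-0.2,0,1,-1],
  [0,0,0,-0.3,0,2,-1],
  [0,0,0,-0.3,0,2,-1],
  [0,0,0,-0.3,0,2,-1],
])

```text
clock: 17.77
position: [523.8, -395.4, 169.9]
ee_rot: [0.789, -0.608, 0.067, 0.052]
contact_force: [-0.9, 0.1, -1.9]
gripper_width: 17.1
grasp_force: 59.8
```

>>> carry_out([
  [0,0,0,-0.2,0,1,-1],
  [0,0,0,-0.2,0,1,-1],
  [0,0,0,-0.2,0,1,-1],
])

```text
clock: 18.15
position: [523.8, -395.3, 168.8]
ee_rot: [0.789, -0.608, 0.067, 0.052]
contact_force: [0.3, -0.5, -2.1]
gripper_width: 17.8
grasp_force: 59.8
```

>>> carry_out([
  [0,0,0,-0.1,0,0.5,-1],
  [0,0,0,-0.1,0,0.5,-1],
  [0,0,0,-0.1,0,0.5,-1],
])

```text
clock: 18.52
position: [523.8, -395.3, 168.3]
ee_rot: [0.789, -0.608, 0.067, 0.052]
contact_force: [-0.9, 0.2, -1.3]
gripper_width: 17.2
grasp_force: 59.8
```

>>> carry_out([
  [0,0,0,-0.1,0,0.5,-1],
  [0,0,0,-0.1,0,0.5,-1],
  [0,0,0,-0.1,0,0.5,-1],
])

```text
clock: 18.9
position: [523.8, -395.3, 168.2]
ee_rot: [0.789, -0.608, 0.067, 0.052]
contact_force: [-0.4, 0.8, -0.1]
gripper_width: 17.1
grasp_force: 60.2
```

>>> carry_out([
  [0,0,0,-0.1,0,0.5,-1],
  [0,0,0,-0.1,0,0.5,-1],
  [0,0,0,-0.1,0,0.5,-1],
])

```text
clock: 19.27
position: [523.9, -395.4, 168.2]
ee_rot: [0.789, -0.608, 0.068, 0.052]
contact_force: [-2.3, 1.7, 5.4]
gripper_width: 17.0
grasp_force: 61.0
```

>>> carry_out([
  [0,0,0,-0.1,0,0.5,-1],
  [0,0,0,-0.1,0,0.5,-1],
  [0,0,0,-0.1,0,0.5,-1],
])

```text
clock: 19.65
position: [523.9, -395.5, 168.1]
ee_rot: [0.789, -0.608, 0.068, 0.052]
contact_force: [-2.5, 2.0, 7.3]
gripper_width: 17.4
grasp_force: 61.3
```

>>> carry_out([
  [0,0,0,0,0,0,-1],
  [0,0,0,0,0,0,-1],
  [0,0,0,0,0,0,-1],
  [0,0,0,0,0,0,-1],
  [0,0,0,0,0,0,-1],
])

```text
clock: 20.27
position: [523.9, -395.5, 168.2]
ee_rot: [0.789, -0.608, 0.068, 0.052]
contact_force: [-3.4, 2.6, 7.4]
gripper_width: 16.9
grasp_force: 61.3
```

```bash
python3 - <<'E'
from h import *
s=read_state();M=R.from_quat(s["ee_rot"]).as_matrix();print(s["position"],"lean",np.arcsin(M[2,0]),"foot",s["position"]+M@[2,0,110],s["contact_force"],s["wrist_torque"],s["clock"])
w=get_image("wrist");a=get_image("top")
t=cv2.resize(a["color"][150:270,190:350],(400,300))
cv2.imwrite("pics/m6.png",np.hstack([cv2.resize(w["color"][60:300,150:360],(350,400)),cv2.resize(t,(440,400))]))
E
```

```text
[ 523.89690486 -395.47982989  168.17274899] lean 0.17122451431906707 foot [ 529.21667133 -415.49867503   60.1220853 ] [-3.39899684  2.60613454  7.36340405] [ 0.77530941  0.92362381 -0.10703536] 20.275
```

View pics/m6.png

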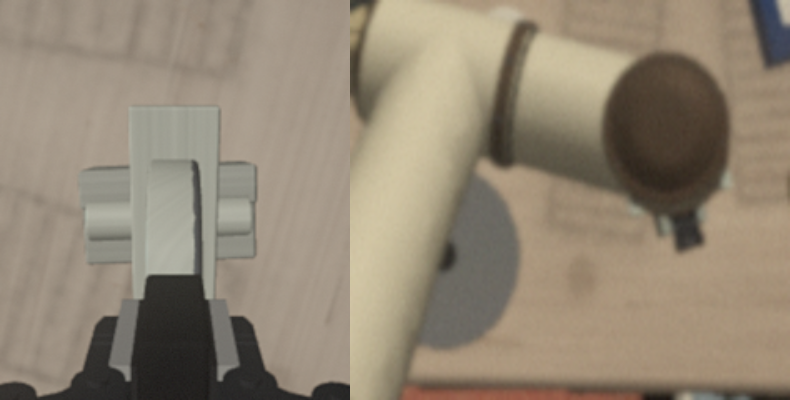

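The wrist view shows the gauge square on the bar at (170,220). Contact is steady at about 10 N, the lean is 0.171 rad, and the lid still lies flat. Handing in.

```bash
python3 -c "
from bench import *
print(job_done())"
```

```text
the job is handed in; nothing more can be done
None
```

I handed the job in at about 20 s, verdict not shown: the lid lies flat on the worktop, and the gauge is held on the bar with about 10 N at a lean of 0.171 rad for a tab read at about 0.17 rad; the dial could not be seen in the final pose, so the pointer match rests on that earlier reading.

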